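# Seat the drive collar on the spindle's flat of a spice mill

## Robot

A 6-joint arm with a two-finger parallel gripper is mounted at the origin on the work surface; the furniture and walls round the work are solid. World frame = base frame: x ahead of the robot, y to its left, z up, the work surface at z = 0. Lengths are in m, angles in rad, forces in N, time in s.
With the tool pointing down it reaches from about 0.275 to 0.875 m from the base axis. Payload 12.5 kg.
Tool frame: the origin (TCP) lies on the centre line of the jaws, within the pads' length; the fingertips stand r.finger_overhang ahead of it and the grasp point (between the pads) lies 3 mm ahead of it (r.finger_overhang is the distance from the TCP to the fingertips, in m); z points along the fingers, y is the line along which they close (so a half turn about z gives the same grasp; the last joint's range is limited). The gripper opens to 85 mm and grips with 20 to 120 N. Pads are 22 mm wide; open, the fingers measure 114 mm over their backs; the gripper's body (76 mm by 85 mm) begins 54 mm behind the grasp point. The pads swing forward as they close: fully open they stand 13 mm farther back than shut.
Start: joints at [1.218, 0.351, 1.652, -0, 1.139, -0.085], TCP at [0.146, 0.53, 0.253] pointing down, gripper open.
Joint ranges: [-2.75, 2.75], [-0.79, 2.1], [0.01, 2.65], [-1.57, 4.71], [0.07, 3.14], [-2.87, 2.87]. Speed limits (rad/s): [2.22, 2.22, 2.79, 3.14, 3.14, 3.14].

## Interface

Orientations are given as a unit quaternion [x, y, z, w].
In Python, from cell import r, optics gives the robot as it stands. The module is installed in compiled form; this text tells all that it offers. Calls block until the motion is done:
- r.move_to(position, orientation): joint-space move of the TCP to a pose.
- r.move_linear(position, rot=None, vel=0.15): straight line of the TCP; rot=None keeps the orientation; vel is the mean speed in m/s.
- r.set_joints(angles): joint-space move.
- r.set_gripper(opening, squeeze=None): opening from 0.0 (shut) to 1.0 (fully open); squeeze is the grip in N (None keeps the last); returns when the fingers have stopped.
- r.sleep(seconds).
- r.inverse_kinematics(position, orientation): joint angles nearest the present ones, or None.
- optics.get_image(name): name is "scene" or "top"; returns a dict with "pixels" (420x560x3 uint8, red, green, blue), "depth" (420x560 float32, m along the optical axis (not along the pixel's ray), 0 where there is no reading), "fx", "fy", "cx", "cy" (pixels), "D" ([k1, k2, p1, p2, k3] as OpenCV has them; the pictures are not rectified), "camera_from_world" (4x4, takes a point from world to camera coordinates). Camera axes: x right, y down, z forward; pixel columns grow to the right and rows downward; lengths in m; the calibration is good to about 2 mm. A picture is of the moment at which its call begins.
A pose or a line that the arm cannot do raises r.PlanningError and nothing moves.
- r.hand_in(): hands the job in; it is judged then, once.
Readings, each from a call of its own:
- r.current_t(): time.
- r.current_q(): joint angles.
- r.current_qvel(): joint speeds.
- r.current_effort(): joint torques, N m.
- r.current_tool_pos(): TCP position.
- r.current_ee_rot(): TCP orientation.
- r.current_contact_force(): force on the tool from outside, world axes, zero at the start.
- r.current_torque(): the same for the moment, N m.
- r.current_opening(): opening from 0.0 (shut) to 1.0 (fully open).
- r.current_finger_force(): force on a finger pad.
Only numpy, scipy, OpenCV 4.12 (cv2) and the standard library are available. Lean on these libraries where they do the work, as an engineer would, in place of code of your own. Each camera call takes 0.05 s, during which the arm holds its last target. There are 200 camera calls.

## Task

The spice mill is being put back together. Feel for the flat on its upright spindle and turn the spindle until the flat faces the forked key rest, then slide the loose steel collar down over the spindle with its set screw on that flat, so that the screw points at the key rest. Press the collar all the way down against the spring plate and finish still gripping it and holding it pressed down there (the screw will be tightened while you hold), leaving the other things on the table where they are.

Things in the scene. Friction and masses are not known exactly. Their poses are not given: they have to be found in the camera images.
- mill: Motor base of a spice mill, fixed: round white housing 160 mm across, aluminium deck 50 mm above the table. Origin on the table under the spindle axis, z up, -x towards the forked key rest. A steel spindle stands in the middle; it turns about the vertical axis (stiff, 0.15 N m, stays where left) and can turn half a turn either way from flat-at-the-rest.
- shoulder (a point): On the spindle axis, 98 mm above the table: top of the spindle's wide part. From the deck to here the spindle is 20 mm round with one flat along its whole side, 5 mm from the axis: 15 mm from flat to back, 20 mm elsewhere, as the fingers feel it. At the start the flat faces 20 to 86 degrees clockwise (from above) of the key rest; its angle is not measured.
- spindle_end (a point): On the spindle axis, 116 mm above the table: tip of the thin round pilot, 8.4 mm across, that rises from the wide part.
- key_rest (a point): Forked aluminium key rest on the mill's deck: the middle of its fork, 67 mm from the spindle axis, 75 mm above the table; two tines reach 86 mm above the table. It shows the direction in which the flat and the screw shall point.
- spring_plate (a joint): Steel ring (38 mm outside, 23 mm hole) round the spindle on a coil spring: 0 = up, its top 66 mm above the table; 0.006 m = fully down, top at 60 mm. It takes about 3 N to start and 8 N fully down, and springs back.
- collar: Loose plain steel collar, 48 mm outside, 30 mm tall, about 150 g, upright on the table. Origin at the centre of its underside, z up, -x towards its set screw. D-shaped through bore: 22 mm round with a flat 6.2 mm from the axis on the screw's side, no bevels. Its weight alone does not press the spring: underside then 66 mm above the table, fully pressed 60 mm.
- bore (a point): Centre of the collar's bore at its underside. It passes the pilot at any angle, but goes down the spindle's wide part only when the bore's flat meets the spindle's flat within about 8 degrees; otherwise it stops there with the underside 98 mm above the table.
- screw (a point): Outer end of the collar's dark set screw, an 11 mm round stub that sticks out 5.5 mm from the collar's side, 29.5 mm from the axis, 15 mm above the collar's underside.
- scoop: red coffee scoop, 128x49x26 mm; bystander, leave it. Origin at the middle of its underside.
- spice_jar: round glass spice jar with dark cap, 41 mm wide, 105 mm tall; bystander, leave it. Origin at the middle of its underside.
- mandarin: mandarin, 60 mm; bystander, leave it. Origin at the middle of its underside.
- lemon: lemon, 78x55x56 mm; bystander, leave it. Origin at the middle of its underside.
- tin: round food tin, 76 mm wide, 58 mm tall; bystander, leave it. Origin at the middle of its underside.
- teaspoon: steel teaspoon, 130x26x11 mm, lying flat; bystander, leave it. Origin at the middle of its underside.
Mind the look-alikes: they are no part of the job. Of the things shaped like the mill, the white one is meant.

How it is judged:
At the end, for the whole second after the job is handed in: The collar sits round the spindle (within 4 mm of its axis, upright within 7 degrees), on the flat and pressed down at least 4 of the spring's 6 mm (underside less than 63 mm above the table), its screw pointing at the key rest within about 14 degrees, and the fingers still hold it there, at rest (value of joint spring_plate above 0.004 m and z of collar in the frame of mill below 0.063 m and horizontal distance between collar and mill below 0.004 m and angle between collar's own z axis and vertical below 0.12 rad and x of screw in the frame of mill below -0.02 m and y of screw in the frame of mill between -0.0075 and 0.0075 m and contact force between the fingers and collar above 1 N and linear speed of collar below 0.02 m/s); the arm keeps its last pose, push and grip.
It fails at once if one of the bystanders is pushed more than 30 mm from its place (distance of any of scoop, spice_jar, mandarin, lemon, tin, teaspoon from where it was at the start of the episode above 0.03 m).
It also fails if it takes over 61 s, if anything falls off the work surface, if the arm or the gripper's body presses on something with over 40 N, if the wrist force passes 120 N, or if a joint passes its speed limit or range.

## Working session

There is one attempt and no reset: what is moved stays moved. The work goes in short steps, each a Python script; the robot and the scene stay as the last script left them, time stands still between calls to the robot, and variables do not carry over. Pictures are saved under pics/ and viewed, at most 10 in all, crops included, and the job is handed in when it is done.

```bash
mkdir -p pics; cat > h.py <<'E'
from cell import r, optics
import numpy as np, cv2
def snap(n,f):
    d=optics.get_image(n); np.savez('pics/'+f+'.npz',**d)
    cv2.imwrite('pics/'+f+'.png',cv2.resize(d['pixels'][:,:,::-1],(800,600),interpolation=cv2.INTER_CUBIC)); return d
def world(d):
    h,w=d['depth'].shape; u,v=np.meshgrid(np.arange(w),np.arange(h))
    K=np.array([[d['fx'],0,d['cx']],[0,d['fy'],d['cy']],[0,0,1]],float)
    p=cv2.undistortPoints(np.stack([u.ravel(),v.ravel()],1).astype(np.float64)[:,None],K,np.array(d['D'],float))[:,0]
    z=d['depth'].ravel(); P=np.stack([p[:,0]*z,p[:,1]*z,z],1)
    T=np.linalg.inv(d['camera_from_world']); return (P@T[:3,:3].T+T[:3,3]).reshape(h,w,3)
E
python3 - <<'E'
from h import *
for n in('scene','top'):
    d=snap(n,n+'0'); print(n,np.linalg.inv(d['camera_from_world'])[:3].round(3).tolist(),d['fx'],r.current_t())
print(r.finger_overhang,r.current_ee_rot())
E
```

```text
scene [[0.666, -0.443, 0.6, -0.225], [-0.746, -0.421, 0.517, -0.688], [0.023, -0.792, -0.611, 0.827]] 509.6175450915985 0.05
top [[0.024, -0.996, 0.087, 0.439], [-1.0, -0.025, -0.004, -0.061], [0.007, -0.087, -0.996, 1.049]] 388.6283789193422 0.1
0.022 [ 1.33513641e-01  9.91046859e-01 -4.66491413e-04 -1.16411804e-04]
```

View pics/top0.png

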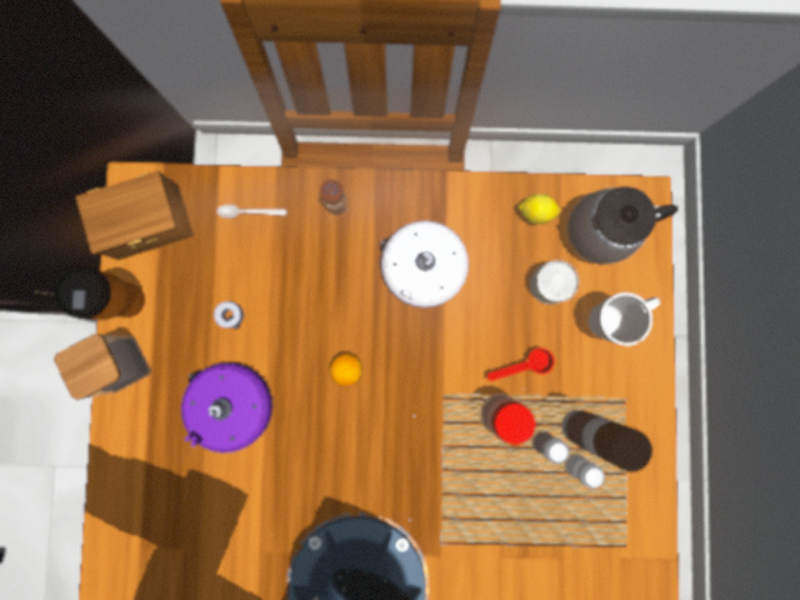

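View pics/scene0.png

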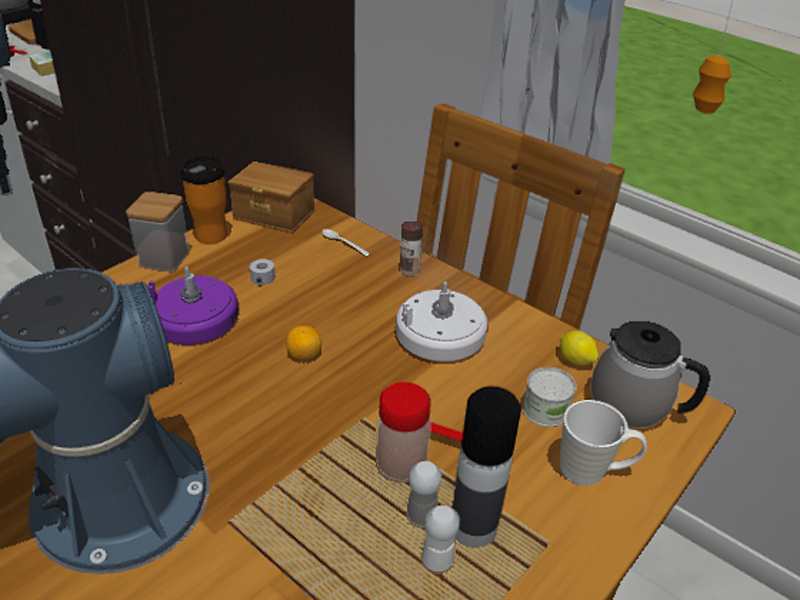

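The top view shows the white mill at (425,262) with what looks like the rest near (406,294), and the collar at (228,315). I'll enlarge both and measure them.

```bash
python3 - <<'E'
from h import *
def crop(d,u,v,s,S):
    im=d['pixels'][v-s:v+s,u-s:u+s,::-1]; return cv2.resize(im,(S,S),interpolation=cv2.INTER_CUBIC)
t=dict(np.load('pics/top0.npz'));s=dict(np.load('pics/scene0.npz'))
a=np.hstack([crop(t,297,183,40,400),crop(t,160,220,20,400)])
cv2.imwrite('pics/c1.png',a)
b=np.hstack([crop(s,309,222,40,400),crop(s,183,190,20,400)])
cv2.imwrite('pics/c2.png',b)
W=world(t)
# collar region
P=W[200:240,140:180].reshape(-1,3); 
m=(P[:,2]>0.024)&(P[:,2]<.04); print('collar top',P[m].mean(0),m.sum(),P[m].min(0),P[m].max(0))
P=W[140:225,255:340].reshape(-1,3)
m=abs(P[:,2]-.05)<.005; Q=P[m];c=cv2.minEnclosingCircle(Q[:,:2].astype(np.float32));print('deck',c,Q[:,2].mean())
m=P[:,2]>.06; print('above',np.c_[P[m]].round(3).tolist()[:60])
W=world(s)
P=W[185:265,260:350].reshape(-1,3)
m=(P[:,2]>.06)&(P[:,2]<.13);Q=P[m]
print('scene>85',Q[Q[:,2]>.1].mean(0)); 
m=abs(P[:,2]-.05)<.004;Q2=P[m];print(cv2.minEnclosingCircle(Q2[:,:2].astype(np.float32)))
c=Q[Q[:,2]>.1].mean(0)[:2]; R=Q[np.linalg.norm(Q[:,:2]-c,axis=1)>.045]; print('rest',R.mean(0),len(R),R.min(0),R.max(0))
P=W[165:215,160:210].reshape(-1,3);m=(P[:,2]>.025)&(P[:,2]<.04);print('collar',P[m].mean(0),P[m].min(0),P[m].max(0))
E
```

```text
collar top [0.48643173 0.25034031 0.02989057] 220 [0.46284665 0.2274402  0.02469916] [0.51029173 0.27520165 0.03449568]
deck ((0.5881132483482361, -0.10704987496137619), 0.07576502114534378) 0.04983826682793553
above [[0.439, -0.061, 1.049], [0.439, -0.061, 1.049], [0.439, -0.061, 1.049], [0.439, -0.061, 1.049], [0.439, -0.061, 1.049], [0.439, -0.061, 1.049], [0.439, -0.061, 1.049], [0.439, -0.061, 1.049], [0.439, -0.061, 1.049], [0.439, -0.061, 1.049], [0.439, -0.061, 1.049], [0.606, -0.099, 0.065], [0.606, -0.102, 0.064], [0.606, -0.104, 0.066], [0.606, -0.107, 0.066], [0.606, -0.109, 0.066], [0.606, -0.112, 0.066], [0.606, -0.114, 0.065], [0.603, -0.096, 0.067], [0.603, -0.099, 0.065], [0.603, -0.101, 0.068], [0.598, -0.103, 0.096], [0.598, -0.105, 0.097], [0.598, -0.108, 0.099], [0.598, -0.11, 0.101], [0.604, -0.114, 0.064], [0.604, -0.117, 0.066], [0.6, -0.094, 0.067], [0.601, -0.097, 0.062], [0.6, -0.099, 0.068], [0.601, -0.102, 0.065], [0.595, -0.103, 0.1], [0.595, -0.105, 0.098], [0.593, -0.107, 0.114], [0.596, -0.11, 0.099], [0.595, -0.112, 0.1], [0.601, -0.117, 0.065], [0.6
[... 188 characters left out ...]
0.59, -0.107, 0.116], [0.59, -0.109, 0.117], [0.593, -0.113, 0.096], [0.593, -0.115, 0.099], [0.598, -0.119, 0.067], [0.598, -0.122, 0.067], [0.439, -0.061, 1.049], [0.595, -0.091, 0.07], [0.596, -0.094, 0.064], [0.596, -0.097, 0.064], [0.593, -0.101, 0.08], [0.59, -0.103, 0.099], [0.588, -0.105, 0.111], [0.588, -0.107, 0.114], [0.587, -0.109, 0.119]]
scene>85 [ 0.58685875 -0.11234826  0.10868749]
((0.5865890383720398, -0.11549431830644608), 0.07705695182085037)
rest [ 0.52577224 -0.08361799  0.07585727] 78 [ 0.51856606 -0.09417397  0.06120762] [ 0.53672393 -0.07121829  0.08789142]
collar [0.46729333 0.23919895 0.03047678] [0.35938922 0.17952621 0.02512075] [0.50981737 0.27612464 0.03969652]
```

View pics/c1.png

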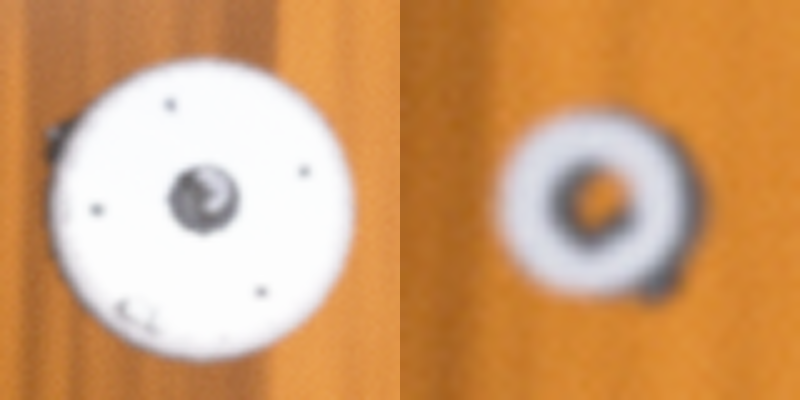

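View pics/c2.png

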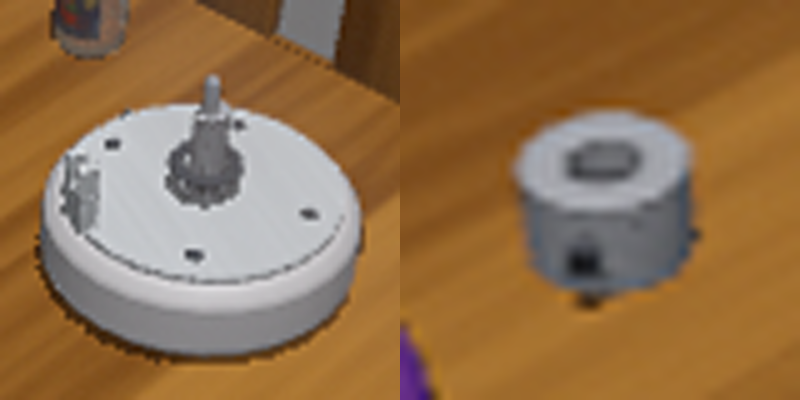

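Top crop: spindle at (204,200), rest fork at (137,318); collar centre at (592,203), screw at (657,285). The side-view crop agrees: fork at left, screw facing the camera. Next I turn these into world positions.

```bash
cat >> h.py <<'E'
def ray(d,u,v,z):
    K=np.array([[d['fx'],0,d['cx']],[0,d['fy'],d['cy']],[0,0,1]],float)
    p=cv2.undistortPoints(np.array([[[u,v]]],float),K,np.array(d['D'],float))[0,0]
    T=np.linalg.inv(d['camera_from_world']); w=T[:3,:3]@[p[0],p[1],1]; o=T[:3,3]
    return (o+w*(z-o[2])/w[2])[:2]
E
python3 - <<'E'
from h import *
from scipy.optimize import least_squares as ls
t=dict(np.load('pics/top0.npz'));s=dict(np.load('pics/scene0.npz'))
L=lambda x,y:(257+x/5-.4,143+y/5-.4); C=lambda x,y:(140+(x-400)/10-.45,200+y/10-.45)
l=lambda x,y:(269+x/5-.4,182+y/5-.4); c=lambda x,y:(163+(x-400)/10-.45,170+y/10-.45)
print('top: housing',ray(t,*L(203,209),.035),'pilot',ray(t,*L(214,184),.116),'plate',ray(t,*L(204,200),.066),'rest',ray(t,*L(137,318),.080))
print('     collar',ray(t,*C(592,203),.03),'screw',ray(t,*C(657,280),.015))
print('scene: pilot',ray(s,*l(212,79),.116),'plate',ray(s,*l(204,170),.064),'rest',ray(s,*l(80,175),.080))
print('     collar',ray(s,*c(605,160),.03),'screw',ray(s,*c(583,262),.015))
for n,d in(('t',t),('s',s)):
    W=world(d).reshape(-1,3); D=d['depth'].ravel()>0
    def near(x,y,R,a,b): return W[D&(np.hypot(W[:,0]-x,W[:,1]-y)<R)&(W[:,2]>a)&(W[:,2]<b)]
    def fit(P,R,x0):   # circle of known radius that covers the points: fit to extreme points per direction
        a=np.arctan2(*(P[:,:2]-x0).T[::-1]); q=np.array([P[(abs((a-k+np.pi)%(2*np.pi)-np.pi)<.1)] [np.argmax(np.hypot(*(P[(abs((a-k+np.pi)%(2*np.pi)-np.pi)<.1),:2]-x0).T))][:2] for k in np.arange(-3,3.1,.2) if (abs((a-k+np.pi)%(2*np.pi)-np.pi)<.1).any()])
        f=ls(lambda p:np.hypot(*(q-p[:2]).T)-p[2],[*x0,R],loss='soft_l1',f_scale=.002); return f.x.round(4)
    print(n,'collar',fit(near(.4866,.251,.035,.026,.035),.024,[.4866,.251]),'deck',fit(near(.588,-.11,.085,.045,.055),.075,[.588,-.11]))
    P=near(.588,-.11,.03,.06,.072);print('plate',fit(P,.019,[.588,-.11]))
    P=near(.588,-.11,.02,.108,.125);print('pilot',P.mean(0).round(4),len(P))
    P=near(.588,-.11,.085,.07,.1);P=P[np.hypot(P[:,0]-.588,P[:,1]+.11)>.045];print('rest',P.mean(0).round(4),len(P),P[P[:,2]>.078].mean(0))
    P=near(.4866,.251,.04,.008,.022);k=np.hypot(P[:,0]-.4866,P[:,1]-.251);P=P[k>.026];print('stub',P.mean(0),len(P))
E
```

```text
top: housing [ 0.58886503 -0.10898572] pilot [ 0.58923657 -0.1102184 ] plate [ 0.588923   -0.10792613] rest [ 0.52629004 -0.07490648]
     collar [0.48674262 0.25191228] screw [0.46742216 0.23820672]
scene: pilot [ 0.58862645 -0.11016276] plate [ 0.58512581 -0.11257532] rest [ 0.52407055 -0.08385733]
     collar [0.48710377 0.25098352] screw [0.46428222 0.23521468]
t collar [0.487 0.251 0.023] deck [ 0.5887 -0.1072  0.074 ]
plate [ 0.5893 -0.107   0.0176]
pilot [ 0.5885 -0.1069  0.114 ] 10
rest [ 0.5283 -0.0783  0.0814] 26 [ 0.52815511 -0.07884707  0.08492309]
stub [0.46358937 0.23458249 0.01738279] 7
s collar [0.4855 0.2491 0.0226] deck [ 0.5857 -0.114   0.074 ]
plate [ 0.5868 -0.1121  0.0176]
pilot [ 0.5876 -0.1115  0.1128] 12
rest [ 0.5264 -0.0829  0.0802] 55 [ 0.52706094 -0.0821411   0.08290466]
stub [0.46285231 0.23347422 0.01812741] 17
```

```bash
cat >> h.py <<'E'
M=np.array([.5885,-.1095]); REST=154.5; COL=np.array([.4868,.2505]); SCREW=215.
def q(phi):
    a=np.radians((phi+90)/2); return [np.cos(a),np.sin(a),0,0]
def st(m=''):
    print(m,'t%.1f op%.4f ff%.1f'%(r.current_t(),r.current_opening(),r.current_finger_force()),'F',np.round(r.current_contact_force(),1),'T',np.round(r.current_torque(),2),'p',np.round(r.current_tool_pos(),4),'j6 %.2f'%r.current_q()[5],flush=True)
def feel(phi,c=M,op=.42,z=.093):
    r.move_to([*c,z],q(phi)); r.set_gripper(0,20); r.sleep(.15); w=r.current_opening(); st('phi%.0f'%phi); r.set_gripper(op); return w
E
python3 - <<'E'
from h import *
r.set_gripper(.42,20); r.move_to([*M,.17],q(-112)); st()
r.move_linear([*M,.093],vel=.1); st()
w=[feel(p) for p in(-112,-78)]
E
```

```text
t3.4 op0.4193 ff0.0 F [ 0.3 -0.1 -0.2] T [-0.02  0.01  0.05] p [ 0.5886 -0.1088  0.1701] j6 1.69
 t4.3 op0.4182 ff0.0 F [-0.8  0.6  0. ] T [-0.02 -0.01 -0.01] p [ 0.5889 -0.1096  0.0936] j6 1.69
phi-112 t5.0 op0.2125 ff19.8 F [-1.  -0.5  5.1] T [-0.06  0.27  0.07] p [ 0.5886 -0.1096  0.0932] j6 1.69
phi-78 t6.4 op0.1702 ff25.3 F [  0.2 -10.8  -2. ] T [-1.53 -0.16  0.1 ] p [ 0.5889 -0.1111  0.0932] j6 1.10
```

```bash
python3 - <<'E'
from h import *
for p in(-53,-103,-78): feel(p)
E
```

```text
phi-53 t7.7 op0.1992 ff20.4 F [ 2.4 -4.1 -2.8] T [-0.7  -0.36 -0.09] p [ 0.5889 -0.1099  0.0931] j6 0.66
phi-103 t9.3 op0.2019 ff20.2 F [-3.4 -4.7  1.8] T [-0.74  0.35  0.13] p [ 0.5884 -0.1098  0.0931] j6 1.54
phi-78 t10.6 op0.1643 ff25.2 F [  1.3 -10.8  -1.6] T [-1.55 -0.03  0.07] p [ 0.5889 -0.1111  0.0933] j6 1.10
```

```bash
python3 - <<'E'
from h import *
def P(phi): a=np.radians(phi); return [*(M+.0025*np.array([np.cos(a),np.sin(a)])),.093]
r.move_to(P(-77.5),q(-77.5)); r.set_gripper(0,80); st('grip')
for p in(-64.5,-51.5,-38.5,-25.5): r.move_to(P(p),q(p))
r.sleep(.2); st('turned'); r.set_gripper(.42,20)
for p in(-50.5,-.5): feel(p)
E
```

```text
grip t11.5 op0.1561 ff78.3 F [-2.7  4.8  4. ] T [0.46 0.26 0.1 ] p [ 0.5889 -0.1114  0.0932] j6 1.09
turned t13.0 op0.1539 ff78.5 F [-3.7  2.8  4. ] T [0.55 0.24 0.15] p [ 0.5906 -0.1102  0.0932] j6 0.19
phi-50 t14.3 op0.1932 ff20.5 F [ 3.1 -5.3 -1.9] T [-0.73 -0.36  0.13] p [ 0.5889 -0.1099  0.0931] j6 0.62
phi-0 t15.9 op0.2051 ff20.6 F [ 5.6  0.4 -2.5] T [ 0.07 -0.77 -0.1 ] p [ 0.5895 -0.1095  0.0932] j6 -0.25
```

```bash
python3 - <<'E'
from h import *
def P(phi): a=np.radians(phi); return [*(M+.0025*np.array([np.cos(a),np.sin(a)])),.093]
r.move_to(P(-29.5),q(-29.5)); r.set_gripper(0,80)
r.move_to(P(-24.5),q(-24.5)); r.sleep(.1); st('turned'); print(r.current_ee_rot(),q(-24.5)); r.set_gripper(.42,20)
for p in(-.5,-50.5): feel(p)
E
```

```text
turned t17.5 op0.1581 ff79.5 F [-4.3  2.5  5.3] T [0.15 0.6  0.08] p [ 0.5905 -0.1104  0.0933] j6 0.16
[ 8.40692529e-01  5.41512645e-01 -2.55686103e-04 -2.46318587e-04] [np.float64(0.8410390129643925), np.float64(0.5409744713679939), 0, 0]
phi-0 t18.7 op0.1935 ff20.7 F [ 6.2  0.3 -3.3] T [ 0.06 -0.87 -0.07] p [ 0.5896 -0.1095  0.0932] j6 -0.25
phi-50 t20.4 op0.2014 ff20.2 F [ 2.5 -4.7 -0.6] T [-0.62 -0.29  0.11] p [ 0.5887 -0.1098  0.0931] j6 0.62
```

```bash
sed -i 's/^M=np.*]); REST/M=np.array([.5884,-.1090]); REST/' h.py; python3 - <<'E'
from h import *
a=np.radians(-25.5); P=[*(M+.0025*np.array([np.cos(a),np.sin(a)])),.093]
r.move_to(P,q(-25.5)); r.set_gripper(0,80); r.sleep(.1); st('align'); r.set_gripper(.42,20)
r.move_linear([*P[:2],.17],vel=.15)
r.move_to([*COL,.13],q(-55)); r.set_gripper(.8); r.move_linear([*COL,.026],vel=.12); st('at collar')
r.set_gripper(0,60); st('gripped')
r.move_linear([*COL,.18],vel=.2); r.move_to([*M,.175],q(-115.5)); st('over'); snap('top','top1'); s=snap('scene','scene1')
cv2.imwrite('pics/s1.png',cv2.resize(s['pixels'][160:270,250:370,::-1],(654,600),interpolation=cv2.INTER_CUBIC))
E
```

```text
align t21.6 op0.1566 ff78.2 F [-2.7  0.5  5.6] T [0.11 0.44 0.11] p [ 0.5906 -0.1101  0.0932] j6 0.18
at collar t25.4 op0.8033 ff0.0 F [ 0.9  0.3 -0.3] T [ 0.05 -0.06 -0.01] p [0.4872 0.2507 0.0266] j6 1.35
gripped t25.8 op0.5509 ff60.1 F [-3.4 -1.9 10.7] T [-0.05  0.6   0.03] p [0.4872 0.2507 0.0272] j6 1.35
over t28.1 op0.5422 ff61.8 F [-0.2  0.5 -1.4] T [-0.03  0.01  0.02] p [ 0.5884 -0.1079  0.1749] j6 1.75
```

View pics/s1.png

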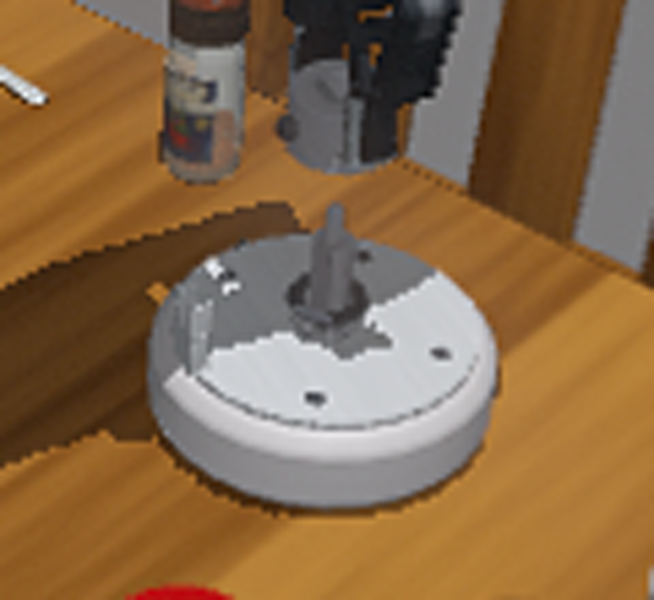

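The collar hangs at (343,115) with its screw at (287,127), pointing left over the fork as it should. I'll lower it while watching the force.

```bash
python3 - <<'E'
from h import *
r.move_linear([*M,.130],vel=.1); st()
z=.130
while z>.108:
    z-=.002; r.move_linear([*M,z],vel=.06); f=r.current_contact_force(); 
    if z<.127: st('%.3f'%z)
    if f[2]>12 or abs(np.hypot(f[0],f[1]))>20: break
E
```

```text
t28.8 op0.5473 ff61.8 F [ 0.2 -0.1 -2.1] T [ 0.02 -0.    0.02] p [ 0.5886 -0.1089  0.1303] j6 1.75
0.126 t29.3 op0.5427 ff61.8 F [-0.5  0.7 -2.3] T [ 0.07 -0.02 -0.01] p [ 0.5884 -0.109   0.126 ] j6 1.75
0.124 t29.6 op0.5472 ff61.8 F [ 0.3  0.3 -2.5] T [ 0.02 -0.03 -0.01] p [ 0.5883 -0.109   0.1238] j6 1.75
0.122 t29.8 op0.5419 ff61.8 F [ 0.1  0.1 -1.9] T [-0.01  0.   -0.  ] p [ 0.5883 -0.109   0.1218] j6 1.75
0.120 t30.1 op0.5482 ff61.8 F [ 0.   0.8 -1.1] T [-0.07 -0.03 -0.02] p [ 0.5883 -0.109   0.1199] j6 1.75
0.118 t30.3 op0.5457 ff61.8 F [ 0.4  0.4 -2.5] T [0.04 0.02 0.04] p [ 0.5883 -0.109   0.1179] j6 1.75
0.116 t30.6 op0.5456 ff61.8 F [ 0.3  0.3 -1.9] T [-0.07  0.01  0.02] p [ 0.5883 -0.109   0.1159] j6 1.75
0.114 t30.8 op0.5459 ff61.8 F [-0.5 -0.7 -2.2] T [0.01 0.01 0.03] p [ 0.5883 -0.109   0.1139] j6 1.75
0.112 t31.1 op0.5418 ff61.8 F [ 0.5  0.4 -2.6] T [0.02 0.03 0.02] p [ 0.5883 -0.109   0.1118] j6 1.75
0.110 t31.3 op0.5413 ff61.8 F [-0.2 -0.5 -2.1] T [-0.04 -0.02  0.03] p [ 0.5883 -0.109   0.1098] j6 1.75
0.108 t31.6 op0.5470 ff61.8 F [ 0.1  0.1 -1.3] T [0.03 0.04 0.03] p [ 0.5883 -0.109   0.1078] j6 1.75
```

It went past the shoulder without touching. On down to the spring plate.

```bash
python3 - <<'E'
from h import *
for z in(.100,.096,.092,.090,.088,.0865,.0855,.0845):
    r.move_linear([*M,z],vel=.04); st('%.4f'%z)
    if r.current_contact_force()[2]>18: break
r.sleep(.3); st(); s=snap('scene','scene2')
cv2.imwrite('pics/s2.png',cv2.resize(s['pixels'][160:270,250:370,::-1],(654,600),interpolation=cv2.INTER_CUBIC))
E
```

```text
0.1000 t31.9 op0.5467 ff61.8 F [ 0.8  0.3 -0.8] T [-0.01 -0.01 -0.03] p [ 0.5882 -0.109   0.0996] j6 1.75
0.0960 t32.1 op0.5509 ff61.8 F [ 0.1  0.  -2.1] T [-0.03 -0.02 -0.03] p [ 0.5883 -0.109   0.0957] j6 1.75
0.0920 t32.4 op0.5466 ff62.1 F [ 0.7 -0.3  2.7] T [-0.02 -0.15 -0.04] p [ 0.5888 -0.1091  0.0922] j6 1.75
0.0900 t32.6 op0.5474 ff62.2 F [ 2.1 -0.5  3.4] T [-0.04 -0.3  -0.02] p [ 0.5888 -0.1091  0.0903] j6 1.75
0.0880 t32.9 op0.5425 ff62.4 F [1.8 0.1 4.7] T [-0.06 -0.31 -0.07] p [ 0.5887 -0.1091  0.0882] j6 1.75
0.0865 t33.1 op0.5450 ff62.9 F [-0.5  0.5 10.5] T [ 0.02 -0.   -0.  ] p [ 0.5888 -0.1091  0.0872] j6 1.75
0.0855 t33.4 op0.5469 ff63.8 F [-4.1  0.2 18.9] T [0.15 0.65 0.03] p [ 0.5889 -0.1091  0.0871] j6 1.75
 t33.7 op0.5473 ff63.8 F [-4.2  1.  20.1] T [ 0.13  0.64 -0.  ] p [ 0.5889 -0.1091  0.0871] j6 1.75
```

View pics/s2.png

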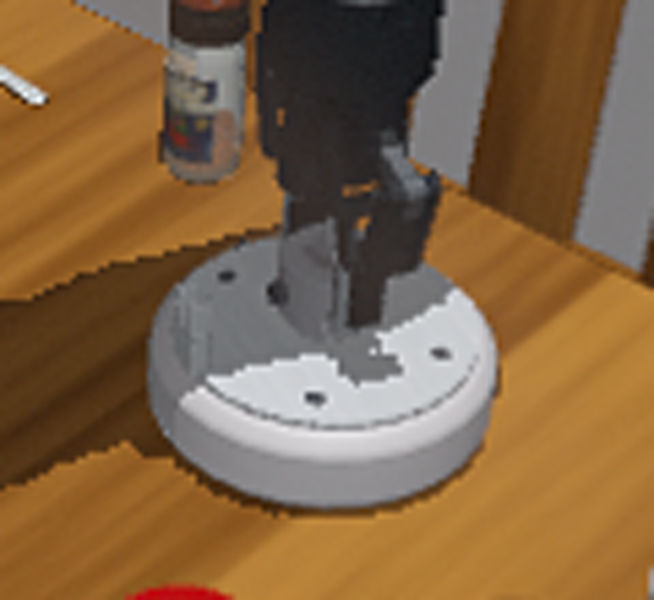

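The collar has bottomed out: the TCP is at 0.0871, where full spring travel should put it, and the force rose from 5 N to 19 N. The screw at (277,293) points at the rest (193,325).

```bash
python3 -c "
from h import *
print(r.hand_in()); st()"
```

```text
the job is handed in; nothing more can be done
None
the job is handed in; nothing more can be done
```

I handed the job in at about 34 s: the collar is on the spindle's flat with its screw pointing at the key rest, pressed fully down on the spring plate and still gripped (about 20 N down); no verdict was shown.

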